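# Transfer connector shells from the cooling rack to the test rack in sequence

### The arm

A 6-joint arm with a two-finger parallel gripper is mounted at the origin on the work surface. World frame = base frame: x ahead of the robot, y to its left, z up, the work surface at z = 0. Lengths are in m, angles in degrees, forces in N, time in s.
With the tool pointing down it reaches from about 0.375 to 0.9 m from the base axis. Payload 3.1 kg.
Tool frame: the origin (TCP) lies at the very end of the fingers, on their centre line; the grasp point (between the pads) lies 19 mm behind it (grasp_offset is the distance from the TCP to the grasp point, in m); z points along the fingers, y is the direction in which the jaws open and shut (so a half turn about z gives the same grasp; the last joint's range is limited). The gripper opens to 87 mm and grips with 3 to 60 N. Pads are 19 mm wide; open, the fingers measure 117 mm over their backs; the gripper's body (75 mm by 190 mm) begins 51 mm behind the grasp point.
Start: joints at [-80.873, 30.224, 82.088, -0, 67.689, -10.227], TCP at [0.207, -0.59, 0.223] pointing down, gripper open.
Joint ranges: [-176.69, 176.69], [-43.24, 126.21], [12.49, 139.97], [-82, 262], [0, 151.66], [-163.58, 163.58]. Speed limits (degrees/s): [159.86, 159.86, 180, 180, 180, 180].

### API

Orientations are given as a 3x3 rotation matrix whose columns are the frame's x, y, z axes.
In Python, from rig import * gives the robot as it stands. The module is installed in compiled form; this text tells all that it offers.
- The arm moves only by the tool play_rows, never from a script. Its argument "plan" is a list that holds one entry, the list of rows, each a list of 7 numbers: the shift along the world's x, y, z each as a share of 5 cm, from -1 to 1, then the turn, a rotation vector about the world's x, y, z each as a share of pi rad, from -1 to 1, then the gripper's target within -1 to 1 (fully open at 1, half-way at 0, shut at -1). A call has 1 to 12 rows; each row shifts and turns the commanded pose from where the row before left it; what a row does not reach is not made up. A row lasts 1/10 s, in which the tool goes at most 50 mm and 8.59 degrees, less where a joint would pass 70% of its speed; a pose out of reach is approached as far as the arm can. A call with a number of a shift or a turn outside -1 to 1 is refused whole. A call with a gripper value outside its range is refused whole. The fingers move at their own pace and stop on an object; the grip force is fixed at half the most. Time passes only in rows, so rows that do not move let the fingers close. It gives the time, the measured TCP pose, the force and the opening at its end, in the units of the state.
- read_state(): the state, without advancing time (a new reading comes with each control period).
- capture(name): name is "scene" or "side" or "wrist"; returns the picture (480x640x3 uint8, red, green, blue); there is no depth.
- camera_params(name): a dict with "intrinsics" (3x3 intrinsics, pixels), "k1" (the pictures are not rectified: a ray, as slopes to the right and down, at radius r is drawn at 1 + k1 r^2 times it, then the intrinsics apply), "R" (3x3) and "t" (3): a world point X has camera coordinates R X + t; the wrist camera has in their place "mount" (4x4, takes a point from camera to tool coordinates, whose origin is the TCP and whose axes are the flange's). Camera axes: x right, y down, z forward; pixel columns grow to the right and rows downward; lengths in m; the calibration is good to about 2 mm. A picture is of the moment at which its call begins: read the wrist's pose just before it. camera_params takes no time and is no camera call.
- hand_in(): hands the job in, once; it reports no verdict.
The state is a dict: "time_s": time; "joint_positions": joint angles; "qvel": joint speeds; "tau": joint torques, N m; "position": TCP position; "tcp_rot": TCP orientation; "force": force on the tool from outside, world axes, zero at the start; "moment": the same for the moment, N m; "opening": opening from 0.0 (shut) to 1.0 (fully open).
Only numpy, scipy, OpenCV 4.12 (cv2) and the standard library are available. Lean on these libraries where they do the work, as an engineer would, in place of code of your own. Each camera call takes 0.05 s, during which the arm holds its last target. There are 200 camera calls.

### The job

The four connector shells in the trays of the dark steel cooling rack have to go to the grey plastic test rack with the four empty wells, one upright in each well, keeping their sequence: the shell that now stands at the left end of the cooling rack, as the robot sees it (+y is left), goes into the well next to the stop post, the next one along goes into the next well, and so on to the right-hand shell in the well farthest from the post. Do not tip any shell over, and let go of them all.

Things in the scene. Friction and masses are not known exactly. Their poses are not given: they have to be found in the camera images.
- mid_slim (a point): Slim connector shell: bare steel, round barrel 20 mm in diameter on a foot disc 30 mm across and 6 mm thick, 72 mm tall, about 70 g. It stands loose and upright, round dark contact face upward, in one of the cooling rack's trays. The point is on its axis half-way up (36 mm above its foot); z is up.
- mid_broad (a point): Broad connector shell: bare aluminium, plain round drum 36 mm in diameter with two dark bands, 56 mm tall, about 140 g. It stands loose and upright, round dark contact face upward, in one of the cooling rack's trays. The point is on its axis half-way up (28 mm above its foot); z is up.
- mid_square (a point): Square connector shell: bare steel, square block 26 x 26 mm and 56 mm tall (sides along its x and y), with a round nose 22 mm across on top, 64 mm tall in all, about 120 g. It stands loose and upright, round dark contact face upward, in one of the cooling rack's trays. The point is on its axis half-way up (32 mm above its foot); z is up.
- mid_hex (a point): Hexagonal connector shell: bare aluminium, six-sided prism 30 mm across flats, 34.6 mm over corners (a corner on its x, two flats facing +-y), 62 mm tall, about 120 g. It stands loose and upright, round dark contact face upward, in one of the cooling rack's trays. The point is on its axis half-way up (31 mm above its foot); z is up.
- seat_slim: Shallow aluminium tray, round, 53 mm across, 10 mm high with a 3 mm rim around a floor 4 mm thick, fixed on the cooling rack (a dark steel plate 72 x 316 mm, 8 mm thick): the one in which the slim shell stands at the start. Origin at the centre of its underside, 8 mm above the bench; y runs along the row to the left, z up. The four trays stand in one row 66 mm apart, in an order that changes.
- seat_broad: Shallow aluminium tray, hexagonal, 53 mm across flats, 10 mm high with a 3 mm rim around a floor 4 mm thick, fixed on the cooling rack (a dark steel plate 72 x 316 mm, 8 mm thick): the one in which the broad shell stands at the start. Origin at the centre of its underside, 8 mm above the bench; y runs along the row to the left, z up. The four trays stand in one row 66 mm apart, in an order that changes.
- seat_square: Shallow aluminium tray, square, 53 x 53 mm, 10 mm high with a 3 mm rim around a floor 4 mm thick, fixed on the cooling rack (a dark steel plate 72 x 316 mm, 8 mm thick): the one in which the square shell stands at the start. Origin at the centre of its underside, 8 mm above the bench; y runs along the row to the left, z up. The four trays stand in one row 66 mm apart, in an order that changes.
- seat_hex: Shallow aluminium tray, oblong, 66 mm across the row by 48 mm along it, 10 mm high with a 3 mm rim around a floor 5 mm thick, fixed on the cooling rack (a dark steel plate 72 x 316 mm, 8 mm thick): the one in which the hex shell stands at the start. Origin at the centre of its underside, 8 mm above the bench; y runs along the row to the left, z up. The four trays stand in one row 66 mm apart, in an order that changes.
- test_rack: Test rack: grey plastic block 72 mm (x) by 316 mm (y), 14 mm thick, fixed flat on the bench, with four equal round wells in a row along its y, at y = +99, +33, -33 and -99 mm (x = 0), each 52 mm across and 6 mm deep (floor 8 mm above the underside). Origin at the centre of its underside on the bench, z up. Which of the two racks is nearer the robot changes.
- stop_post: Stop post: upright steel post 14 mm in diameter on a 20 mm foot disc, 34 mm tall, fixed on one end of the test rack's top (y = +143 or -143 mm of the rack; the other end has a low black rubber disc). Origin at the centre of its underside, 14 mm above the bench. The nearest well's centre is 44 mm from it, then 110, 176 and 242 mm.
Things that resemble listed ones, but are neither listed nor needed, are in the scene too. Leave any blue or yellow look-alike of the part that bears mid_broad alone.

How it is judged:
By the outcome, as a careful person would: the job done as asked, in the order asked, and still so for the second after the job is handed in, with the robot touching nothing.
It also fails if it takes over 109 s, if anything falls off the work surface, if the arm or the gripper's body presses on something with over 40 N, if the wrist force passes 120 N, or if a joint passes its speed limit or range.

## Working session

There is one attempt and no reset: what is moved stays moved. The work goes in short steps, Python scripts to look and compute and a tool call to move; the robot and the scene stay as the last step left them, time stands still between calls to the robot, and variables do not carry over. Pictures are saved under pics/ and viewed, about 12 in all and at most 16, crops included, and the job is handed in when it is done.

Besides the shell and the picture viewer there is one more tool, called after ">>>" as name(argument=value, ...), one argument or row to a line, values as JSON. play_rows: Moves the arm, as the interface text tells. Its arguments: {"type":"object","properties":{"plan":{"type":"array"}},"required":["plan"]}

```bash
mkdir -p pics
python3 - <<'E'
from rig import *
import cv2
for n in ("scene","side"):
    im=capture(n); cv2.imwrite(f"pics/{n}0.png",im[:,:,::-1])
    p=camera_params(n); print(n,p)
print(camera_params("wrist")); s=read_state(); print(s["time_s"],s["position"],s["tcp_rot"],s["opening"],s["force"])
E
```

```text
scene {'intrinsics': array([[514.64379941,   0.        , 321.42469643],
       [  0.        , 514.64379941, 242.64682843],
       [  0.        ,   0.        ,   1.        ]]), 'k1': -0.023994558346305407, 'R': array([[-0.19466597,  0.98085381, -0.00556354],
       [ 0.7463003 ,  0.14442964, -0.64975068],
       [-0.63650689, -0.13063642, -0.76012703]]), 't': array([ 0.1270262 , -0.39552825,  1.08675084])}
side {'intrinsics': array([[446.99157502,   0.        , 320.31894494],
       [  0.        , 446.99157502, 233.0611442 ],
       [  0.        ,   0.        ,   1.        ]]), 'k1': -0.04237880187438131, 'R': array([[-0.99569606, -0.09220699,  0.00933938],
       [-0.05874699,  0.54999664, -0.83309813],
       [ 0.07168084, -0.83006119, -0.55304637]]), 't': array([0.60515243, 0.08958314, 0.63556117])}
{'intrinsics': array([[346.85953452,   0.        , 316.76338533],
       [  0.        , 346.85953452, 240.67170818],
       [  0.        ,   0.        ,   1.        ]]), 'k1': -0.0692002502566897, 'mount': array([[ 8.81646063e-05, -9.57905749e-01, -2.87082861e-01,
         7.90747587e-02],
       [ 9.99999907e-01, -3.67394696e-05,  4.29693179e-04,
        -3.77173258e-04],
       [-4.22152839e-04, -2.87082872e-01,  9.57905656e-01,
        -1.62345542e-01],
       [ 0.00000000e+00,  0.00000000e+00,  0.00000000e+00,
         1.00000000e+00]])}
0.1 [ 0.2070827  -0.58901546  0.22167266] [[ 9.43463707e-01  3.31475708e-01 -2.97523868e-04]
 [ 3.31475663e-01 -9.43461886e-01  1.88560871e-03]
 [ 3.44331052e-04 -1.87762530e-03 -9.99998178e-01]] 0.9994636955499894 [-1.17198135 -0.18808308  0.12640462]
```

View pics/scene0.png

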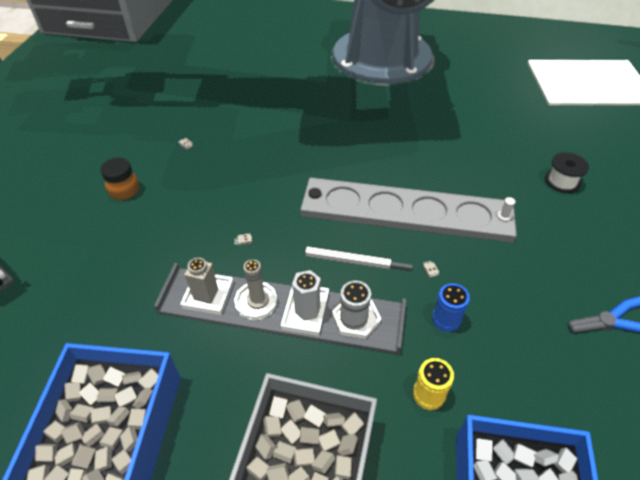

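View pics/side0.png

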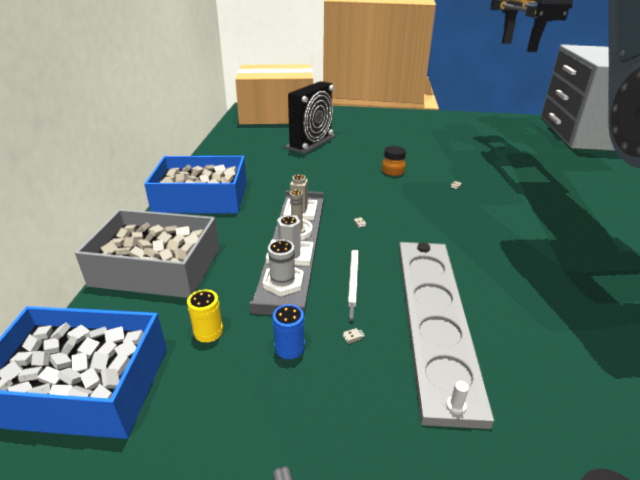

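The scene camera looks back at the robot, so +y is to the right in its picture. The cooling rack, left to right as the robot sees it (+y first), holds:
- broad, grey with dark bands, (355,292)
- hex (306,281)
- slim (252,266)
- square (198,266)

The post is at the +y end of the test rack, (508,202). Look-alikes for broad are the blue drum (453,296) and the yellow drum (434,375); I'll leave both alone. The bare aluminium one in the hexagonal tray is the right one.

```bash
cat > h.py <<'E'
import numpy as np, cv2
from rig import *
def cam(n, st=None):
    p=camera_params(n); K=p["intrinsics"]; k=p["k1"]
    if n=="wrist":
        T=np.eye(4); T[:3,:3]=st["tcp_rot"]; T[:3,3]=st["position"]; T=T@p["mount"]
        R=T[:3,:3].T; t=-R@T[:3,3]
    else: R,t=p["R"],p["t"]
    return K,k,np.array(R),np.array(t)
def ray(c,px):
    K,k,R,t=c; d=np.array([k,0,0,0,0.])
    q=cv2.undistortPoints(np.array([[px]],float),K,d)[0,0]
    return -R.T@t, R.T@np.array([q[0],q[1],1])
def onz(c,px,z):
    o,v=ray(c,px); return o+v*(z-o[2])/v[2]
def tri(*cp):
    A=np.zeros((3,3));b=np.zeros(3)
    for c,px in cp:
        o,v=ray(c,px); v=v/np.linalg.norm(v); P=np.eye(3)-np.outer(v,v); A+=P;b+=P@o
    return np.linalg.solve(A,b)
def proj(c,X):
    K,k,R,t=c; return cv2.projectPoints(np.array([X],float),cv2.Rodrigues(R)[0],t,K,np.array([k,0,0,0,0.]))[0][0,0]
E
python3 - <<'E'
from h import *
S=cam("scene");D=cam("side")
np.set_printoptions(precision=4,suppress=True)
o=dict(broad=((355,292),(281,247),.068),hex=((306,281),(289,222),.075),slim=((252,266),(297,192),.084),square=((198,266),(299,180),.076),post=((509,200),(461,383),.048),
 w1=((473,214),(449,375),.008),w2=((429,210),(440,332),.008),w3=((386,205),(433,298),.008),w4=((343,198),(427,267),.008))
for k,(a,b,z) in o.items(): print(k,onz(S,a,z),onz(D,b,z),tri((S,a),(D,b)))
for a,b in (((314,181),(515,213)),((165,265),(405,320))): print(onz(S,a,.014),onz(S,b,.014))
E
```

```text
broad [0.6594 0.0423 0.068 ] [0.658  0.0449 0.068 ] [0.6583 0.0423 0.0663]
hex [ 0.6597 -0.0169  0.075 ] [ 0.6549 -0.0085  0.075 ] [ 0.6562 -0.0177  0.0695]
slim [ 0.6567 -0.0834  0.084 ] [ 0.6533 -0.0837  0.084 ] [ 0.6543 -0.0847  0.0825]
square [ 0.6635 -0.1508  0.076 ] [ 0.6579 -0.1412  0.076 ] [ 0.6595 -0.1534  0.07  ]
post [0.4445 0.2337 0.048 ] [0.4439 0.2328 0.048 ] [0.4443 0.2335 0.0484]
w1 [0.4421 0.1913 0.008 ] [0.4431 0.1904 0.008 ] [0.4433 0.1911 0.009 ]
w2 [0.4463 0.1256 0.008 ] [0.4449 0.1235 0.008 ] [0.4458 0.1252 0.0087]
w3 [0.448  0.0603 0.008 ] [0.4464 0.0596 0.008 ] [0.4468 0.06   0.0077]
w4 [ 0.4455 -0.0069  0.008 ] [ 0.4474 -0.01    0.008 ] [ 0.4481 -0.0066  0.0106]
[ 0.4225 -0.0576  0.014 ] [0.434  0.2519 0.014 ]
[ 0.6268 -0.2244  0.014 ] [0.6519 0.1072 0.014 ]
```

The heights agree within 2–6 mm and the wells come out 66 mm apart, so the measurements fit. Moving above the cooling rack with the jaws across the row, for one close look.

>>> play_rows(
  plan=[
    [[0.6,0.7,0.05,0,0,0.033,1],[0.6,0.7,0.05,0,0,0.033,1],[0.6,0.7,0.05,0,0,0.033,1],[0.6,0.7,0.05,0,0,0.033,1],[0.6,0.7,0.05,0,0,0.033,1],[0.6,0.7,0.05,0,0,0.033,1],[0.6,0.7,0.05,0,0,0.033,1],[0.6,0.7,0.05,0,0,0.033,1],[0.6,0.7,0.05,0,0,0.033,1],[0.6,0.7,0.05,0,0,0.033,1],[0.6,0.7,0.05,0,0,0.033,1],[0.6,0.7,0.05,0,0,0.033,1]],
  ],
)

```text
time_s: 1.3
position: [0.5679, -0.1678, 0.2523]
tcp_rot: [[-0.015, 1.0, -0.001], [1.0, 0.015, 0.0], [0.0, -0.001, -1.0]]
force: [0.6, -1.4, -0.3]
opening: 1.002
```

>>> play_rows(
  plan=[
    [[0.5,0.7,0,0,0,0,1],[0.5,0.7,0,0,0,0,1],[0.4,0.6,0,0,0,0,1],[0.4,0.4,0,0,0,0,1],[0,0,0,0,0,0,1],[0,0,0,0,0,0,1],[0,0,0,0,0,0,1]],
  ],
)

```text
time_s: 2.0
position: [0.6563, -0.0503, 0.2521]
tcp_rot: [[-0.01, 1.0, -0.002], [1.0, 0.01, -0.0], [-0.0, -0.002, -1.0]]
force: [-0.4, -0.7, 0.1]
opening: 1.006
```

Run:
```python
from h import *
s=read_state(); im=capture("wrist"); cv2.imwrite("pics/w1.png",im[:,:,::-1])
np.savez("w1.npz",p=s["position"],R=s["tcp_rot"]); print(s["time_s"],s["position"],s["tcp_rot"])
```

```text
2.0 [ 0.65627105 -0.05031067  0.25210612] [[-1.03995185e-02  9.99944713e-01 -1.55596267e-03]
 [ 9.99945918e-01  1.03993367e-02 -1.24899173e-04]
 [-1.08711288e-04 -1.55717741e-03 -9.99998782e-01]]
```

View pics/w1.png

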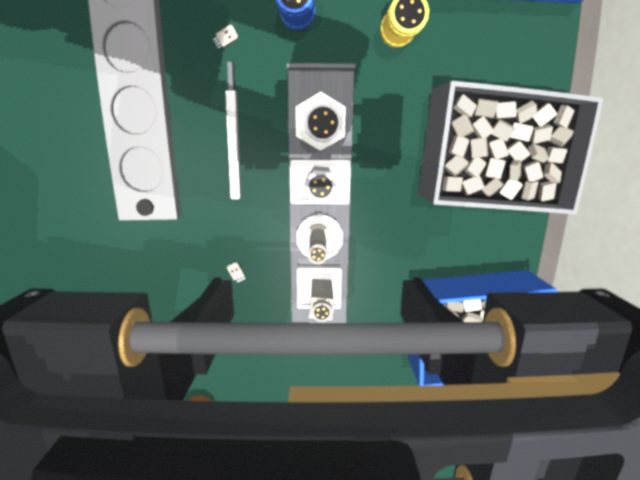

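The wrist view, with +y upward, shows the contact faces at broad (323,122), hex (320,185), slim (318,254) and square (322,311). I'll enlarge a crop to see the yaws and confirm which shell is which.

Run:
```python
from h import *
np.set_printoptions(precision=4,suppress=True)
f=np.load("w1.npz"); W=cam("wrist",dict(position=f["p"],tcp_rot=f["R"]))
im=cv2.imread("pics/w1.png"); g=cv2.cvtColor(im,cv2.COLOR_BGR2GRAY)
for n,(u,v),z,r in (("broad",(323,122),.068,20),("hex",(320,185),.075,16),("slim",(318,254),.084,13),("square",(322,311),.076,13)):
    m=(g<60).astype(np.uint8); mm=np.zeros_like(m); cv2.circle(mm,(u,v),r,1,-1); m=cv2.morphologyEx(m&mm,cv2.MORPH_CLOSE,np.ones((3,3)))
    c=max(cv2.findContours(m,0,2)[0],key=cv2.contourArea); e=cv2.minEnclosingCircle(c)
    print(n,e,onz(W,e[0],z), onz(W,(u,v),z))
cr=im[80:325,270:380]; a=cv2.resize(cr[:125],None,fx=4.5,fy=4.5,interpolation=2);b=cv2.resize(cr[120:],None,fx=4.5,fy=4.5,interpolation=2)
h=min(len(a),len(b)); o=np.hstack([a[:h],b[:h]]); o=cv2.resize(o,(800,int(800*h/o.shape[1]))); cv2.imwrite("pics/c1.png",o); print(o.shape)
```

```text
broad ((329.1307678222656, 127.80769348144531), 5.194056034088135) [0.6669 0.0379 0.068 ] [0.661  0.0432 0.068 ]
hex ((320.5, 183.1666717529297), 2.6353297233581543) [ 0.6593 -0.0143  0.075 ] [ 0.6588 -0.0161  0.075 ]Traceback (most recent call last):
  File "<stdin>", line 7, in <module>
ValueError: max() iterable argument is empty
```

Run:
```python
import cv2,numpy as np
im=cv2.imread("pics/w1.png")
cr=im[84:324,270:370]; f=lambda x:cv2.resize(x,(480,576),interpolation=2)
o=np.hstack([f(cr[:120]),f(cr[120:])]); o=cv2.resize(o,(800,480)); cv2.imwrite("pics/c1.png",o)
```

```text
(no output)
```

View pics/c1.png

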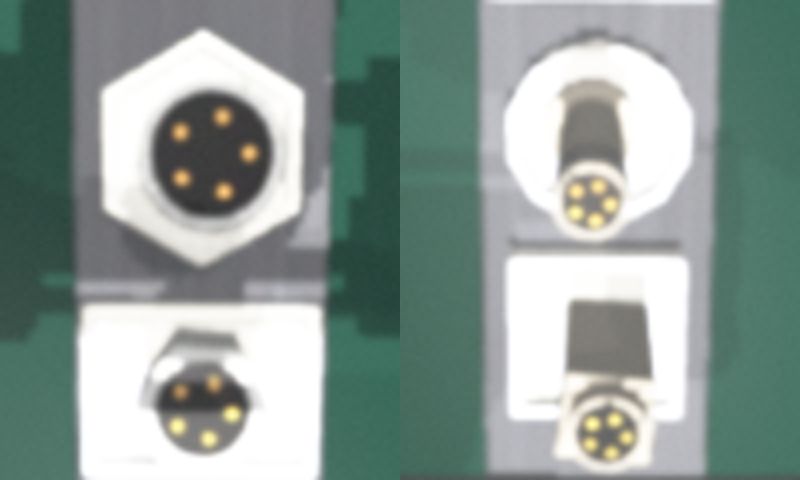

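The crop confirms all four and the order. The square looks near rack-aligned, and the hex has a flat facing +y. Moving above broad for a close check.

>>> play_rows(
  plan=[
    [[0.02,0.4,-0.5,0,0,0,1],[0.02,0.4,-0.5,0,0,0,1],[0.02,0.4,-0.5,0,0,0,1],[0.02,0.4,-0.5,0,0,0,1],[0,0.27,-0.5,0,0,0,1],[0,0,0,0,0,0,1],[0,0,0,0,0,0,1],[0,0,0,0,0,0,1]],
  ],
)

```text
time_s: 2.85
position: [0.6624, 0.0423, 0.1293]
tcp_rot: [[-0.01, 1.0, 0.003], [1.0, 0.01, -0.001], [-0.001, 0.003, -1.0]]
force: [-0.1, -0.3, -0.2]
opening: 0.999
```

```bash
cat > look.py <<'E'
import sys
from h import *
def look(n):
    s=read_state(); im=capture("wrist"); cv2.imwrite(f"pics/{n}.png",im[:,:,::-1])
    np.savez(n+".npz",p=s["position"],R=s["tcp_rot"]); print(s["time_s"],s["position"],s["opening"],s["force"]); return cam("wrist",s)
def load(n):
    f=np.load(n+".npz"); return cam("wrist",dict(position=f["p"],tcp_rot=f["R"]))
np.set_printoptions(precision=4,suppress=True)
E
python3 - <<'E'
from look import *
W1=load("w1")
for n,p,z in (("broad",(323,122),.068),("hex",(320.7,187.2),.075),("slim",(318.5,254),.084),("square",(321.8,312.7),.076)): print(n,onz(W1,p,z))
W=look("w2"); print(proj(W,[.66,.043,.068]))
E
```

```text
broad [0.661  0.0432 0.068 ]
hex [ 0.6596 -0.0182  0.075 ]
slim [ 0.6582 -0.0841  0.084 ]
square [ 0.6626 -0.1545  0.076 ]
2.85 [0.6624 0.0423 0.1293] 0.9991553783149049 [-0.1379 -0.3246 -0.1655]
[312.9586 256.7485]
```

View pics/w2.png

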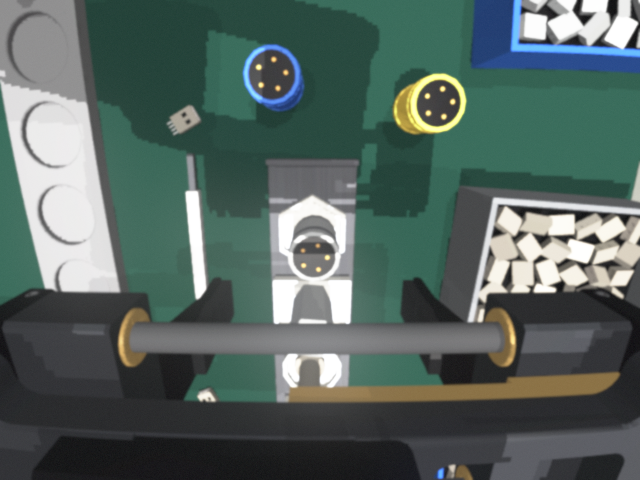

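Broad's face is at (315,257), within 2 px of the prediction (313,257), so x ≈ 0.661 and y ≈ 0.043. Descending and gripping.

>>> play_rows(
  plan=[
    [[-0.02,0.01,-0.5,0,0,0,1],[0,0,-0.5,0,0,0,1],[0,0,-0.4,0,0,0,1],[0,0,-0.4,0,0,0,1],[0,0,-0.2,0,0,0,1],[0,0,0,0,0,0,1],[0,0,0,0,0,0,-1],[0,0,0,0,0,0,-1],[0,0,0,0,0,0,-1],[0,0,0,0,0,0,-1],[0,0,0,0,0,0,-1],[0,0,0,0,0,0,-1]],
  ],
)

```text
time_s: 4.1
position: [0.6602, 0.0444, 0.0277]
tcp_rot: [[-0.011, 1.0, 0.0], [1.0, 0.011, -0.0], [-0.0, 0.0, -1.0]]
force: [0.8, 0.5, -1.1]
opening: 0.542
```

>>> play_rows(
  plan=[
    [[0,0,0,0,0,0,-1],[0,0,0,0,0,0,-1],[0,0,0,0,0,0,-1],[0,0,0,0,0,0,-1],[0,0,0.2,0,0,0,-1],[0,0,0.4,0,0,0,-1],[0,0,0.5,0,0,0,-1],[0,0,0.3,0,0,0,-1],[0,0,0,0,0,0,-1]],
  ],
)

```text
time_s: 5.0
position: [0.6621, 0.0442, 0.1005]
tcp_rot: [[-0.011, 1.0, 0.006], [1.0, 0.011, -0.001], [-0.001, 0.006, -1.0]]
force: [0.8, 0.1, -1.6]
opening: 0.408
```

>>> play_rows(
  plan=[
    [[-0.3,0.2,0,0,0,0,-1],[-0.5,0.35,0,0,0,0,-1],[-0.6,0.4,0,0,0,0,-1],[-0.6,0.4,0,0,0,0,-1],[-0.6,0.4,0,0,0,0,-1],[-0.6,0.4,0,0,0,0,-1],[-0.55,0.35,0,0,0,0,-1],[-0.4,0.25,0,0,0,0,-1],[-0.2,0.17,0,0,0,0,-1],[0,0,0,0,0,0,-1],[0,0,0,0,0,0,-1]],
  ],
)

```text
time_s: 6.1
position: [0.4441, 0.1903, 0.0975]
tcp_rot: [[-0.011, 1.0, 0.002], [1.0, 0.011, 0.0], [0.0, 0.002, -1.0]]
force: [0.9, -0.4, -2.0]
opening: 0.408
```

Run:
```python
from look import *
W=look("w3")
for p in [(.4445,.190,.014),(.4455,.1245,.014),(.4465,.0585,.014),(.4475,-.0075,.014),(.4443,.2335,.048)]: print(proj(W,p))
```

```text
6.1 [0.4441 0.1903 0.0975] 0.40770891995672803 [ 0.9283 -0.3946 -1.9866]
[317.0388 248.2651]
[317.321  325.8863]
[317.5536 392.6864]
[317.7499 449.4128]
[317.7085 198.0685]
```

View pics/w3.png

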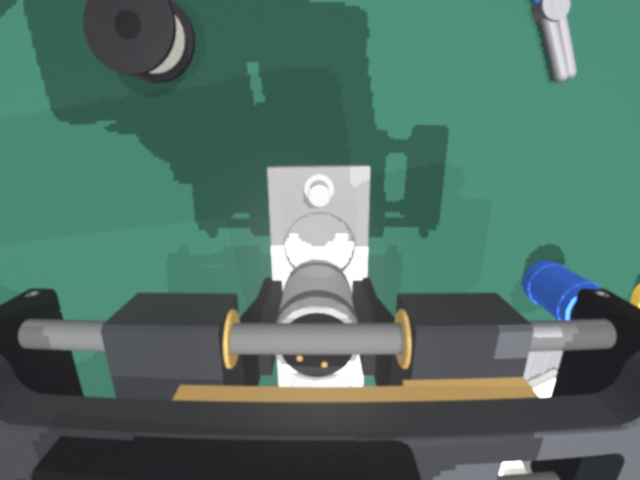

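The well is at about (319,248) and the post at (318,193), so x needs +1 mm. Lowering and releasing.

>>> play_rows(
  plan=[
    [[0.03,0.01,-0.3,0,0,0,-1],[0,0,-0.4,0,0,0,-1],[0,0,-0.4,0,0,0,-1],[0,0,-0.24,0,0,0,-1],[0,0,-0.1,0,0,0,-1],[0,0,0,0,0,0,-1],[0,0,0,0,0,0,-1],[0,0,0,0,0,0,0.3],[0,0,0,0,0,0,0.3],[0,0,0,0,0,0,0.3],[0,0,0,0,0,0,1],[0,0,0,0,0,0,1]],
  ],
)

```text
time_s: 7.35
position: [0.4443, 0.1909, 0.0258]
tcp_rot: [[-0.011, 1.0, 0.0], [1.0, 0.011, 0.0], [0.0, 0.0, -1.0]]
force: [-0.2, 0.1, 0.5]
opening: 0.751
```

>>> play_rows(
  plan=[
    [[0,0,0.4,0,0,0,1],[0,0,0.8,0,0,0,1],[0,0,0.8,0,0,0,1],[0.5,-0.5,0.2,0,0,0,1],[0.6,-0.6,0,0,0,0,1],[0.6,-0.6,0,0,0,0,1],[0.6,-0.6,0,0,0,0,1],[0.6,-0.6,0,0,0,0,1],[0.6,-0.6,0,0,0,0,1],[0.5,-0.5,0,0,0,0,1],[0.3,-0.18,0,0,0,0,1],[0,0,0,0,0,0,1]],
  ],
)

```text
time_s: 8.55
position: [0.6612, -0.0203, 0.1353]
tcp_rot: [[-0.009, 1.0, 0.002], [1.0, 0.009, -0.001], [-0.001, 0.002, -1.0]]
force: [-0.1, 0.2, -0.7]
opening: 1.001
```

>>> play_rows(
  plan=[
    [[0,0,0,0,0,0,1],[0,0,0,0,0,0,1]],
  ],
)

```text
time_s: 8.75
position: [0.6574, -0.0169, 0.1351]
tcp_rot: [[-0.012, 1.0, -0.003], [1.0, 0.012, 0.001], [0.001, -0.003, -1.0]]
force: [0.1, -0.2, -0.6]
opening: 1.001
```

Run:
```python
from look import *
W=look("w4")
print(proj(W,(.659,-.0182,.075)))
im=cv2.imread("pics/w4.png"); cv2.imwrite("pics/c4.png",cv2.resize(im[190:350,220:420],(800,640)[:2],interpolation=2)[:600])
```

```text
8.75 [ 0.6574 -0.0169  0.1351] 1.0008921809841487 [ 0.1399 -0.2004 -0.6266]
[319.2804 260.2801]
```

View pics/c4.png

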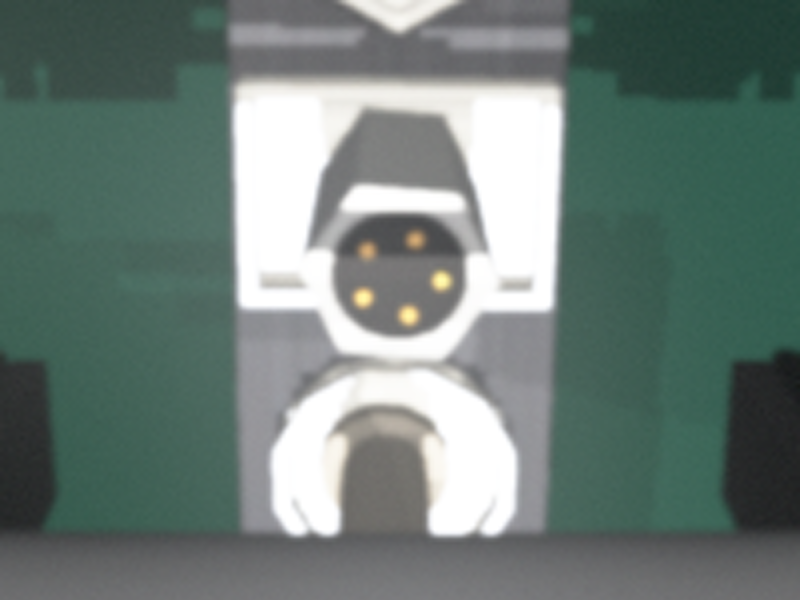

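The hex face is at about (320,258), so x=0.6595, y=-0.017. Its edges slope about 5° in the picture, giving flat normals near +25° from world x. I'll turn the jaws +25° and descend.

>>> play_rows(
  plan=[
    [[0.03,0,-0.1,0,0,0.046,1],[0,0,-0.2,0,0,0.046,1],[0,0,-0.3,0,0,0.046,1],[0,0,-0.5,0,0,0,1],[0,0,-0.5,0,0,0,1],[0,0,-0.35,0,0,0,1],[0,0,-0.15,0,0,0,1],[0,0,0,0,0,0,-0.1],[0,0,0,0,0,0,-0.1],[0,0,0,0,0,0,-0.1],[0,0,0,0,0,0,-0.1],[0,0,0,0,0,0,-0.1]],
  ],
)

```text
time_s: 10.0
position: [0.6611, -0.0183, 0.0314]
tcp_rot: [[-0.43, 0.903, 0.001], [0.903, 0.43, -0.0], [-0.001, 0.001, -1.0]]
force: [0.0, 0.2, -0.1]
opening: 0.628
```

>>> play_rows(
  plan=[
    [[0,0,0,0,0,0,-1],[0,0,0,0,0,0,-1],[0,0,0,0,0,0,-1],[0,0,0,0,0,0,-1],[0,0,0,0,0,0,-1],[0,0,0,0,0,0,-1]],
  ],
)

```text
time_s: 10.6
position: [0.6606, -0.0182, 0.0306]
tcp_rot: [[-0.43, 0.903, -0.0], [0.903, 0.43, -0.0], [0.0, -0.0, -1.0]]
force: [-0.7, 0.3, 2.5]
opening: 0.389
```

>>> play_rows(
  plan=[
    [[0,0,0,0,0,0,-1],[0,0,0,0,0,0,-1],[0,0,0,0,0,0,-1]],
  ],
)

```text
time_s: 10.9
position: [0.6606, -0.0182, 0.0306]
tcp_rot: [[-0.43, 0.903, -0.0], [0.903, 0.43, -0.0], [0.0, -0.0, -1.0]]
force: [-0.2, -0.7, 2.8]
opening: 0.391
```

The opening of 0.391 (about 34 mm) is more than the 30 mm across flats, so I'll look before lifting.

Run:
```python
from look import *
W=look("w5"); s=read_state()
im=cv2.imread("pics/w5.png")
sd=capture("side"); cv2.imwrite("pics/s5.png",sd[:,:,::-1]); S=cam("side"); u,v=proj(S,(.66,-.018,.05)).astype(int); print(u,v)
a=cv2.resize(im[230:430,190:450],(400,308)); a=cv2.resize(im[220:420,217:417],(400,400),interpolation=2); b=cv2.resize(sd[v-60:v+60,u-60:u+60,::-1],(400,400),interpolation=2)
cv2.imwrite("pics/c5.png",np.hstack([a,b]))
```

```text
10.9 [ 0.6606 -0.0182  0.0306] 0.3907057358476716 [-0.2275 -0.6586  2.791 ]
287 232
```

View pics/c5.png

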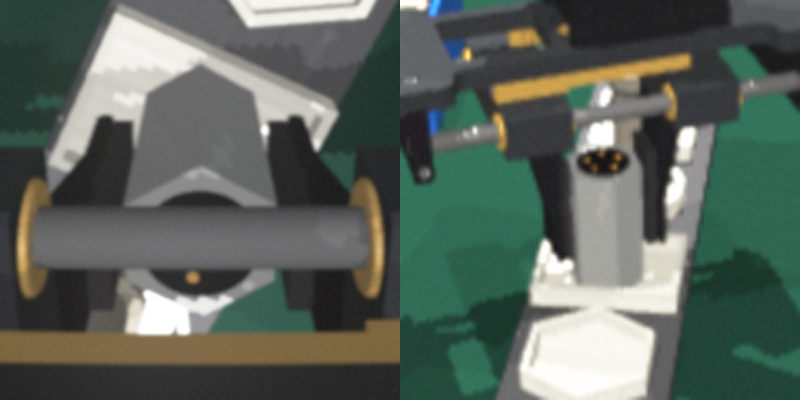

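From the wrist view the flats face the jaws, though the side view may show a small gap. I'll test with a small lift.

>>> play_rows(
  plan=[
    [[0,0,0,0,0,0,-1],[0,0,0.05,0,0,0,-1],[0,0,0.1,0,0,0,-1],[0,0,0.1,0,0,0,-1],[0,0,0,0,0,0,-1],[0,0,0,0,0,0,-1]],
  ],
)

```text
time_s: 11.6
position: [0.6609, -0.0181, 0.0433]
tcp_rot: [[-0.43, 0.903, 0.001], [0.903, 0.43, -0.0], [-0.0, 0.001, -1.0]]
force: [0.1, 0.4, -0.9]
opening: 0.388
```

Run:
```python
from look import *
W=look("w6"); print(read_state()["moment"])
im=cv2.imread("pics/w6.png"); i5=cv2.imread("pics/w5.png")
sd=capture("side"); u,v=287,228
a=cv2.resize(im[220:420,217:417],(400,400),interpolation=2); b=cv2.resize(sd[v-50:v+50,u-50:u+50,::-1],(400,400),interpolation=2)
cv2.imwrite("pics/c6.png",np.hstack([a,b]))
```

```text
11.6 [ 0.6609 -0.0181  0.0433] 0.38824777103542923 [ 0.1438  0.3688 -0.9392]
[ 0.0557 -0.1231  0.0476]
```

View pics/c6.png

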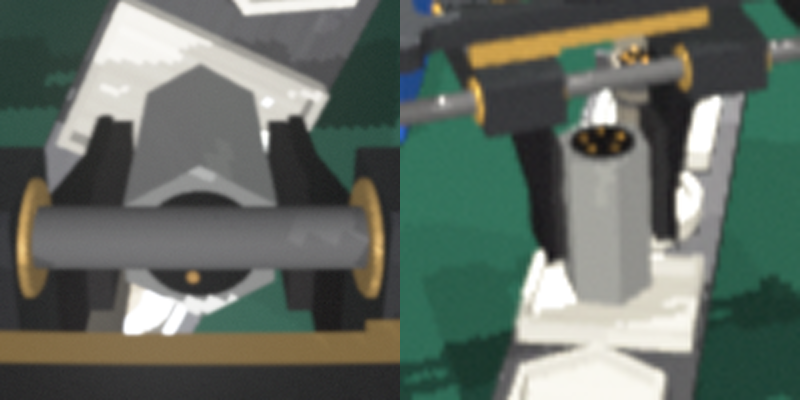

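It moves with the gripper, upright, and the z force fell as expected for its weight. Carrying it to well 2.

>>> play_rows(
  plan=[
    [[0,0,0.3,0,0,0,-1],[0,0,0.5,0,0,0,-1],[-0.3,0.2,0.3,0,0,0,-1],[-0.5,0.35,0,0,0,0,-1],[-0.6,0.4,0,0,0,0,-1],[-0.6,0.4,0,0,0,0,-1],[-0.6,0.4,0,0,0,0,-1],[-0.6,0.4,0,0,0,0,-1],[-0.5,0.3,0,0,0,0,-1],[-0.4,0.25,0,0,0,0,-1],[-0.17,0.15,0,0,0,0,-1],[0,0,0,0,0,0,-1]],
  ],
)

```text
time_s: 12.9
position: [0.4465, 0.1251, 0.0987]
tcp_rot: [[-0.432, 0.902, 0.0], [0.902, 0.432, 0.0], [-0.0, 0.0, -1.0]]
force: [-0.6, -0.5, -0.4]
opening: 0.39
```

>>> play_rows(
  plan=[
    [[0,0,0,0,0,0,-1],[0,0,0,0,0,0,-1]],
  ],
)

```text
time_s: 13.1
position: [0.4493, 0.1238, 0.0983]
tcp_rot: [[-0.429, 0.903, 0.003], [0.903, 0.429, -0.0], [-0.001, 0.002, -1.0]]
force: [0.8, -0.5, -0.7]
opening: 0.386
```

>>> play_rows(
  plan=[
    [[-0.02,0,-0.3,0,0,0,-1],[0,0,-0.4,0,0,0,-1],[0,0,-0.4,0,0,0,-1],[0,0,-0.22,0,0,0,-1],[0,0,-0.1,0,0,0,-1],[0,0,0,0,0,0,-1],[0,0,0,0,0,0,-1],[0,0,0,0,0,0,0.2],[0,0,0,0,0,0,0.2],[0,0,0,0,0,0,0.2],[0,0,0,0,0,0,0.2],[0,0,0,0,0,0,0.2]],
  ],
)

```text
time_s: 14.3
position: [0.4462, 0.1244, 0.0271]
tcp_rot: [[-0.43, 0.903, 0.0], [0.903, 0.43, 0.0], [-0.0, 0.0, -1.0]]
force: [0.0, 0.4, 0.4]
opening: 0.598
```

>>> play_rows(
  plan=[
    [[0,0,0.4,0,0,0,0.4],[0,0,0.8,0,0,0,1],[0,0,0.8,0,0,0,1],[0.5,-0.5,0.4,0,0,-0.046,1],[0.6,-0.6,0,0,0,-0.046,1],[0.6,-0.6,0,0,0,-0.046,1],[0.6,-0.6,0,0,0,0,1],[0.6,-0.6,0,0,0,0,1],[0.6,-0.6,0,0,0,0,1],[0.5,-0.5,0,0,0,0,1],[0.23,-0.17,0,0,0,0,1],[0,0,0,0,0,0,1]],
  ],
)

```text
time_s: 15.5
position: [0.6591, -0.0861, 0.1466]
tcp_rot: [[-0.009, 1.0, 0.001], [1.0, 0.009, -0.001], [-0.001, 0.001, -1.0]]
force: [-0.1, 1.1, 0.4]
opening: 0.999
```

>>> play_rows(
  plan=[
    [[0,0,0,0,0,0,1],[0,0,0,0,0,0,1],[0,0,0,0,0,0,1]],
  ],
)

```text
time_s: 15.8
position: [0.6566, -0.0829, 0.1471]
tcp_rot: [[-0.012, 1.0, -0.001], [1.0, 0.012, 0.0], [0.0, -0.001, -1.0]]
force: [-0.1, 0.7, 0.3]
opening: 0.999
```

Run:
```python
from look import *
W=look("w7")
print(proj(W,(.658,-.084,.084)),proj(W,(.658,-.15,.076)))
im=cv2.imread("pics/w7.png"); sc=capture("scene")[130:290,290:530,::-1]
a=cv2.resize(im[190:350,240:400],(400,400),interpolation=2)
b=cv2.resize(sc,(400,267),interpolation=2); b=np.vstack([b,np.zeros((133,400,3),np.uint8)]); cv2.imwrite("pics/c7.png",np.hstack([a,b]))
```

```text
15.8 [ 0.6566 -0.0829  0.1471] 0.9989145905630256 [-0.0664  0.7302  0.3126]
[318.8761 258.4969] [317.6079 335.7586]
```

View pics/c7.png

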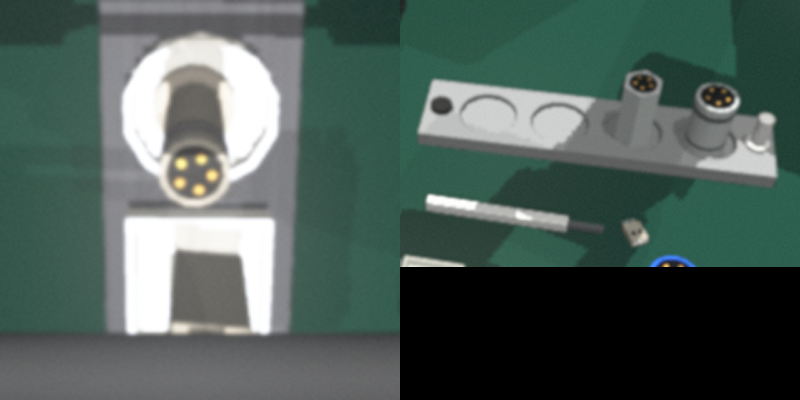

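Broad and hex stand upright in wells 1 and 2. The slim face is at (317.6,260), so x=0.657, y=-0.085. Gripping slim.

>>> play_rows(
  plan=[
    [[0,-0.04,-0.3,0,0,0,1],[0,0,-0.5,0,0,0,1],[0,0,-0.5,0,0,0,1],[0,0,-0.5,0,0,0,1],[0,0,-0.35,0,0,0,1],[0,0,-0.19,0,0,0,1],[0,0,0,0,0,0,-0.4],[0,0,0,0,0,0,-0.4],[0,0,0,0,0,0,-0.4],[0,0,0,0,0,0,-0.4],[0,0,0,0,0,0,-0.4],[0,0,0,0,0,0,-0.4]],
  ],
)

```text
time_s: 17.1
position: [0.6579, -0.0862, 0.0307]
tcp_rot: [[-0.011, 1.0, 0.001], [1.0, 0.011, -0.0], [-0.0, 0.001, -1.0]]
force: [-0.4, 0.3, -0.4]
opening: 0.534
```

>>> play_rows(
  plan=[
    [[0,0,0,0,0,0,-0.5],[0,0,0,0,0,0,-0.6],[0,0,0,0,0,0,-0.7],[0,0,0,0,0,0,-1],[0,0,0,0,0,0,-1],[0,0,0,0,0,0,-1],[0,0,0,0,0,0,-1],[0,0,0,0,0,0,-1]],
  ],
)

```text
time_s: 17.9
position: [0.6576, -0.0861, 0.03]
tcp_rot: [[-0.011, 1.0, -0.0], [1.0, 0.011, 0.0], [0.0, -0.0, -1.0]]
force: [-0.8, -0.2, -0.5]
opening: 0.222
```

>>> play_rows(
  plan=[
    [[0,0,0,0,0,0,-1],[0,0,0.2,0,0,0,-1],[0,0,0.4,0,0,0,-1],[0,0,0.5,0,0,0,-1],[-0.3,0.2,0.3,0,0,0,-1],[-0.5,0.35,0,0,0,0,-1],[-0.6,0.4,0,0,0,0,-1],[-0.6,0.4,0,0,0,0,-1],[-0.6,0.4,0,0,0,0,-1],[-0.6,0.4,0,0,0,0,-1],[-0.5,0.35,0,0,0,0,-1],[-0.4,0.3,0,0,0,0,-1]],
  ],
)

```text
time_s: 19.1
position: [0.451, 0.0548, 0.1007]
tcp_rot: [[-0.011, 1.0, -0.0], [1.0, 0.011, 0.0], [0.0, -0.0, -1.0]]
force: [-0.1, -0.4, -1.5]
opening: 0.226
```

>>> play_rows(
  plan=[
    [[-0.12,0.09,0,0,0,0,-1],[0,0,0,0,0,0,-1],[0,0,0,0,0,0,-1],[0,0,0,0,0,0,-1]],
  ],
)

```text
time_s: 19.5
position: [0.4488, 0.0575, 0.1003]
tcp_rot: [[-0.01, 1.0, 0.003], [1.0, 0.01, -0.0], [-0.0, 0.003, -1.0]]
force: [0.5, -0.2, -0.9]
opening: 0.224
```

>>> play_rows(
  plan=[
    [[0,0,-0.3,0,0,0,-1],[0,0,-0.4,0,0,0,-1],[0,0,-0.4,0,0,0,-1],[0,0,-0.28,0,0,0,-1],[0,0,-0.09,0,0,0,-1],[0,0,0,0,0,0,-1],[0,0,0,0,0,0,-1],[0,0,0,0,0,0,-0.1],[0,0,0,0,0,0,0],[0,0,0,0,0,0,0.2],[0,0,0,0,0,0,0.2],[0,0,0,0,0,0,0.2]],
  ],
)

```text
time_s: 20.7
position: [0.4467, 0.0584, 0.0266]
tcp_rot: [[-0.011, 1.0, 0.0], [1.0, 0.011, -0.0], [-0.0, 0.0, -1.0]]
force: [0.5, 0.1, 0.2]
opening: 0.565
```

>>> play_rows(
  plan=[
    [[0,0,0.3,0,0,0,0.4],[0,0,0.8,0,0,0,1],[0,0,0.9,0,0,0,1],[0.5,-0.5,0.4,0,0,0,1],[0.6,-0.6,0,0,0,0,1],[0.6,-0.6,0,0,0,0,1],[0.6,-0.6,0,0,0,0,1],[0.6,-0.6,0,0,0,0,1],[0.6,-0.6,0,0,0,0,1],[0.5,-0.5,0,0,0,0,1],[0.3,-0.24,0,0,0,0,1],[0,0,0,0,0,0,1]],
  ],
)

```text
time_s: 21.9
position: [0.6634, -0.156, 0.1461]
tcp_rot: [[-0.009, 1.0, 0.002], [1.0, 0.009, -0.001], [-0.001, 0.002, -1.0]]
force: [-0.9, 0.2, 0.3]
opening: 0.999
```

>>> play_rows(
  plan=[
    [[0,0,0,0,0,0,1],[0,0,0,0,0,0,1],[0,0,0,0,0,0,1]],
  ],
)

```text
time_s: 22.2
position: [0.6605, -0.1523, 0.1465]
tcp_rot: [[-0.012, 1.0, -0.001], [1.0, 0.012, 0.001], [0.001, -0.001, -1.0]]
force: [-0.6, -0.8, -0.2]
opening: 0.994
```

Run:
```python
from look import *
W=look("w8")
print(proj(W,(.661,-.1535,.076)))
im=cv2.imread("pics/w8.png"); sc=capture("scene")[130:290,290:530,::-1]
a=cv2.resize(im[190:350,240:400],(400,400),interpolation=2)
b=cv2.resize(sc,(400,267),interpolation=2); b=np.vstack([b,np.zeros((133,400,3),np.uint8)]); cv2.imwrite("pics/c8.png",np.hstack([a,b]))
```

```text
22.2 [ 0.6605 -0.1523  0.1465] 0.9942600951030977 [-0.5799 -0.8141 -0.1604]
[317.4847 255.0595]
```

View pics/c8.png

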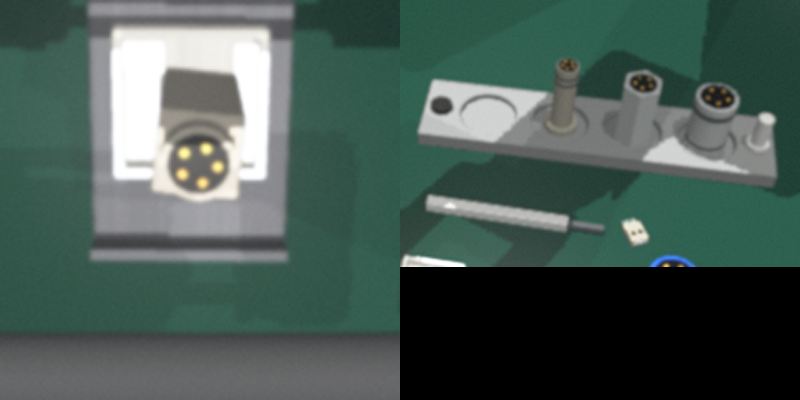

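Slim is upright in well 3. The square face is at (319.6,255), so x=0.6625, y=-0.1535. Its edges slope about 5°, so I'll turn the jaws -5.5°.

>>> play_rows(
  plan=[
    [[0.04,-0.02,-0.3,0,0,-0.03,1],[0,0,-0.5,0,0,0,1],[0,0,-0.5,0,0,0,1],[0,0,-0.5,0,0,0,1],[0,0,-0.35,0,0,0,1],[0,0,-0.18,0,0,0,1],[0,0,0,0,0,0,-0.3],[0,0,0,0,0,0,-0.3],[0,0,0,0,0,0,-0.3],[0,0,0,0,0,0,-0.3],[0,0,0,0,0,0,-0.3],[0,0,0,0,0,0,-0.3]],
  ],
)

```text
time_s: 23.5
position: [0.6639, -0.1547, 0.0306]
tcp_rot: [[0.083, 0.997, 0.001], [0.997, -0.083, -0.0], [-0.0, 0.001, -1.0]]
force: [-0.3, -0.2, -0.9]
opening: 0.538
```

>>> play_rows(
  plan=[
    [[0,0,0,0,0,0,-0.5],[0,0,0,0,0,0,-0.6],[0,0,0,0,0,0,-0.7],[0,0,0,0,0,0,-1],[0,0,0,0,0,0,-1],[0,0,0,0,0,0,-1],[0,0,0,0,0,0,-1],[0,0,0,0,0,0,-1]],
  ],
)

```text
time_s: 24.3
position: [0.6635, -0.1546, 0.03]
tcp_rot: [[0.083, 0.997, -0.0], [0.997, -0.083, 0.0], [0.0, -0.0, -1.0]]
force: [-0.7, 0.5, 0.2]
opening: 0.294
```

>>> play_rows(
  plan=[
    [[0,0,0,0,0,0,-1],[0,0,0.2,0,0,0,-1],[0,0,0.4,0,0,0,-1],[0,0,0.5,0,0,0,-1],[-0.3,0.2,0.3,0,0,0,-1],[-0.5,0.35,0,0,0,0,-1],[-0.6,0.4,0,0,0,0,-1],[-0.6,0.4,0,0,0,0,-1],[-0.6,0.4,0,0,0,0,-1],[-0.6,0.4,0,0,0,0,-1],[-0.5,0.35,0,0,0,0,-1],[-0.4,0.3,0,0,0,0,-1]],
  ],
)

```text
time_s: 25.5
position: [0.4573, -0.0137, 0.1007]
tcp_rot: [[0.083, 0.997, 0.0], [0.997, -0.083, 0.0], [0.0, 0.0, -1.0]]
force: [0.6, 0.1, -1.1]
opening: 0.297
```

>>> play_rows(
  plan=[
    [[-0.21,0.14,0,0,0,0,-1],[0,0,0,0,0,0,-1],[0,0,0,0,0,0,-1],[0,0,0,0,0,0,-1]],
  ],
)

```text
time_s: 25.9
position: [0.4505, -0.0087, 0.1003]
tcp_rot: [[0.084, 0.996, 0.003], [0.996, -0.084, -0.001], [-0.001, 0.003, -1.0]]
force: [-0.4, 0.0, -0.6]
opening: 0.3
```

>>> play_rows(
  plan=[
    [[-0.02,0.02,-0.3,0,0,0,-1],[0,0,-0.4,0,0,0,-1],[0,0,-0.4,0,0,0,-1],[0,0,-0.28,0,0,0,-1],[0,0,-0.09,0,0,0,-1],[0,0,0,0,0,0,-1],[0,0,0,0,0,0,-1],[0,0,0,0,0,0,-0.1],[0,0,0,0,0,0,0],[0,0,0,0,0,0,0.2],[0,0,0,0,0,0,0.2],[0,0,0,0,0,0,0.2]],
  ],
)

```text
time_s: 27.1
position: [0.4472, -0.0066, 0.0266]
tcp_rot: [[0.083, 0.997, 0.0], [0.997, -0.083, -0.0], [-0.0, 0.0, -1.0]]
force: [0.2, 0.5, 0.9]
opening: 0.585
```

>>> play_rows(
  plan=[
    [[0,0,0.3,0,0,0,0.5],[0,0,0.8,0,0,0,1],[0,0,0.9,0,0,0,1],[0,0,0.8,0,0,0,1],[0,-0.7,0.3,0,0,0,1],[0.2,-0.9,0,0,0,0,1],[0.2,-0.9,0,0,0,0,1],[0.2,-0.9,0,0,0,0,1],[0,0,0,0,0,0,1],[0,0,0,0,0,0,1],[0,0,0,0,0,0,1]],
  ],
)

```text
time_s: 28.2
position: [0.4761, -0.1754, 0.1811]
tcp_rot: [[0.083, 0.997, -0.002], [0.997, -0.083, 0.002], [0.001, -0.002, -1.0]]
force: [-0.5, 0.0, 0.7]
opening: 1.0
```

Run:
```python
from look import *
s=read_state(); print(s["time_s"],s["position"])
a=capture("scene")[:,:,::-1]; b=capture("side")[:,:,::-1]
np.save("fin.npy",np.stack([a,b]))
a=cv2.resize(a[120:300,290:530],(500,375),interpolation=2); b=cv2.resize(b[200:425,380:500],(300,562),interpolation=2)
o=np.zeros((562,800,3),np.uint8); o[:375,:500]=a; o[:,500:]=b; cv2.imwrite("pics/fin.png",o)
```

```text
28.2 [ 0.4761 -0.1754  0.1811]
```

View pics/fin.png

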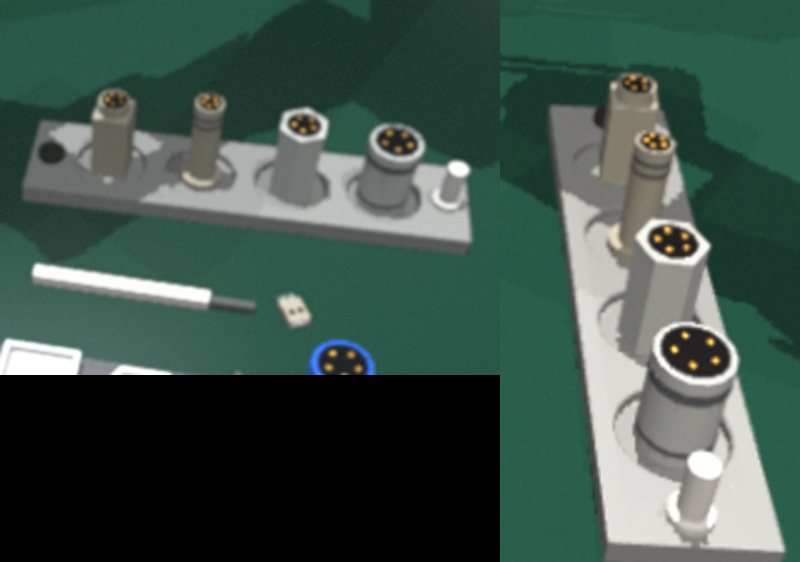

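Run:
```python
from look import *
S=cam("scene");D=cam("side"); k=500/240
for n,a,b,z in (("broad",(398,141),(696,351),.064),("hex",(306,125),(672,242),.070),("slim",(210,102),(655,143),.080),("square",(116,100),(637,84),.072)):
    p=(290+a[0]/k,120+a[1]/k); q=(380+(b[0]-500)/2.5,200+b[1]/2.5)
    print(n,tri((S,p),(D,q)),onz(S,p,z)[:2],onz(D,q,z)[:2])
```

```text
broad [0.4432 0.1904 0.064 ] [0.444  0.1906] [0.4427 0.1898]
hex [0.4453 0.1272 0.0696] [0.4466 0.1274] [0.4449 0.127 ]
slim [0.4456 0.0605 0.0787] [0.4471 0.0606] [0.446  0.0622]
square [ 0.4464 -0.0047  0.0714] [ 0.4482 -0.0042] [ 0.4459 -0.0048]
```

The top heights match seating on the well floors to about 1 mm, and the centres are within about 3 mm of the wells.

```bash
python3 -c "
from rig import *
print(hand_in())"
```

```text
the job is handed in; nothing more can be done
None
```

I moved all four shells to the test rack in sequence and handed the job in at about 28 s on the robot's clock. From the post outward they stand as broad, hex, slim, square. I left the blue and yellow look-alikes alone.

**Last checks:** in the scene and side views all four stand upright in their wells, and the gripper is open and clear. The measured top heights are 64, 70, 79 and 71 mm, against 64, 70, 80 and 72 mm expected. Their centres lie within about 3 mm of the well centres, against 7.5 mm or more of play.

**What disagreed:** the gripper read about 34 mm on the hex shell, where its flats measure 30 mm. The pictures showed the flats in the jaws, and a test lift held firmly, so I carried on. I never explained the difference.

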